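# Stripped steam trap parts into the wash basket

## Task

Gather the stripped trap's parts into the perforated steel wash basket: both stud bolts with their nuts and the brass bleed cock first, then the black bimetal element last of all, so that no steel lands on it. Set every part down into the basket gently instead of dropping it or pressing it down hard, with the studs lying wholly inside and not propped on the rim. Leave the temperature probe, the spanner and the clamped flange with its cam lever as they are.

Things in the scene. Friction and masses are not known exactly. Their poses are not given: they have to be found in the camera images.
- stud1_center (a point): Middle of the rod of the first zinc-plated stud bolt, x along the rod. Rod 16 mm in diameter, 110 mm long; a hexagon nut 24 mm across flats, 13 mm thick, near each end (34 to 47 mm from the middle) leaves 68 mm of bare rod between the nuts. About 0.22 kg. It lies on its nuts, the rod's axis 12 mm above the cart.
- stud1_end_a (a point): Centre of one end face of the first stud bolt's rod, 55 mm from its middle along its +x.
- stud1_end_b (a point): Centre of the other end face of the first stud bolt's rod, 55 mm from its middle along its -x.
- stud2_center (a point): Middle of the rod of the second stud bolt, x along the rod; same shape, size and mass as the first, and lying in the same way.
- stud2_end_a (a point): Centre of one end face of the second stud bolt's rod, 55 mm from its middle along its +x.
- stud2_end_b (a point): Centre of the other end face of the second stud bolt's rod, 55 mm from its middle along its -x.
- cock_center (a point): Brass bleed cock, 50 mm tall, about 0.15 kg, standing in the tray's square pocket; this point is on its axis 25 mm above its foot, z up. From the foot: 12 mm of thread (18 mm in diameter), square body 24 x 24 x 22 mm, neck, tee bar on top. A spout 9 mm in diameter sticks 14 mm out of the body to +x, 4.5 mm above this point.
- cock_bar (a point): Middle of the bleed cock's tee bar, 20 mm above the centre: 44 mm long (x), 9 mm wide (y), 10 mm high; at the start 21 mm above the tray's top.
- capsule_center (a point): Squat black bimetal element, 54 mm tall in all, about 0.16 kg; this point is on its axis 27 mm above its underside, z up. Round body 44 mm in diameter, 24 mm high; at the start the body is sunk flush in the tray's round pocket, so only the stem above it can be gripped. It must rise 24 mm to clear the pocket.
- capsule_stem (a point): Middle of the element's bare steel valve stem, 12 mm in diameter, standing 30 mm up from the body's top; this point is 15 mm above the body's top, which is level with the tray's top at the start.
- station: Fixed trap station; origin on the cart top under the middle of the grey teardown tray, z up, x to the back. Tray 90 mm (x) by 180 mm (y), 34 mm high, with two pockets at x = 0, 24 mm deep, 1.5 mm wider than the part all round: the element's at y = -45 mm, the cock's at y = +45 mm. The pipe above is part of the station.
- pipe (a point): On the axis of the rigid steel supply pipe over the tray, at x = 15, y = 0, z = 195 mm of the station: pipe 42 mm in diameter, along y, with risers at y = -270 and +270 mm; its underside is 174 mm above the cart. It hangs over stem and tee bar, so no gripper can come down on them upright: it must lean with its upper end towards the robot (-x), by about 25 to 50 degrees.
- basket_in (a point): Centre of the inner floor of the loose perforated steel wash basket (1.1 kg), x along its long side, z up. Inside 140 mm (x) by 120 mm (y), 48 mm deep; walls and floor 4 mm thick, so the rim is 52 mm above the cart. All four parts share it, so later parts may rest on earlier ones, at heights that only touch or sight will tell.
- probe_center (a point): Bystander: orange plastic temperature probe handle lying on the cart (about 90 mm long, 27 to 32 mm wide, 24 mm high, thin steel stem 45 mm long to +x); this point is inside the handle, half-way up. Do not disturb it.
- spanner_grip (a point): Bystander: steel spanner, 200 mm long, 8 mm thick, lying on the cart behind the pipe; this point is on its shank, 40 mm from its middle towards the ring end. Do not disturb it.
- flange_top (a point): Bystander: top of the hub of the forged steel trap flange (95 mm in diameter) on its fixed fixture plate (150 x 130 mm), 53 mm above the cart. The plate's middle is 12 mm to +y of this point; on that side stands the clamp with the yellow lever, up to 70 mm high.
- cam_lever (a joint): Bystander: angle of the yellow cam lock lever, 0 when clamped (rad), growing as its free end is lifted. Leave it at 0.

How it is judged:
On the way, in this order (a step that is already met when the one before it is completed fails the run):
1. both stud bolts and the bleed cock are in the basket and let go of (x of stud1_end_a in the frame of basket_in between -0.072 and 0.072 m and y of stud1_end_a in the frame of basket_in between -0.062 and 0.062 m and z of stud1_end_a in the frame of basket_in between 0 and 0.052 m and x of stud1_end_b in the frame of basket_in between -0.072 and 0.072 m and y of stud1_end_b in the frame of basket_in between -0.062 and 0.062 m and z of stud1_end_b in the frame of basket_in between 0 and 0.052 m and x of stud2_end_a in the frame of basket_in between -0.072 and 0.072 m and y of stud2_end_a in the frame of basket_in between -0.062 and 0.062 m and z of stud2_end_a in the frame of basket_in between 0 and 0.052 m and x of stud2_end_b in the frame of basket_in between -0.072 and 0.072 m and y of stud2_end_b in the frame of basket_in between -0.062 and 0.062 m and z of stud2_end_b in the frame of basket_in between 0 and 0.052 m and x of cock_center in the frame of basket_in between -0.072 and 0.072 m and y of cock_center in the frame of basket_in between -0.062 and 0.062 m and z of cock_center in the frame of basket_in between 0 and 0.066 m and contact force between the fingers and stud1 below 0.05 N and contact force between the fingers and stud2 below 0.05 N and contact force between the fingers and cock below 0.05 N), for 0.2 s.
2. then the element is in the basket too (x of capsule_center in the frame of basket_in between -0.072 and 0.072 m and y of capsule_center in the frame of basket_in between -0.062 and 0.062 m and z of capsule_center in the frame of basket_in between 0 and 0.085 m), for 0.2 s.
At the end, for the whole second after the job is handed in: Both ends of each stud lie within the basket walls and under 52 mm above its floor; the middles of the cock and the element lie within the walls, under 66 and 85 mm above its floor; the basket stands level; all four parts are let go and at rest; probe, spanner and cam lever are undisturbed (all of step 1 and all of step 2 and contact force between the fingers and capsule below 0.05 N and linear speed of each of stud1, stud2, cock, capsule below 0.03 m/s and angle between basket_in's own z axis and vertical below 0.05 rad); the robot touches nothing.
It fails at once if a stud bolt or the bleed cock is dropped (out of the grip and faster than 0.75 m/s) ((contact force between the fingers and stud1 below 0.05 N and linear speed of stud1 above 0.75 m/s) or (contact force between the fingers and stud2 below 0.05 N and linear speed of stud2 above 0.75 m/s) or (contact force between the fingers and cock below 0.05 N and linear speed of cock above 0.75 m/s)).
It fails at once if the element is dropped (out of the grip and faster than 0.6 m/s) (contact force between the fingers and capsule below 0.05 N and linear speed of capsule above 0.6 m/s).
It fails at once if the element is pressed down on the basket or on other parts with more than 45 N (contact force between capsule and basket above 45 N or contact force between capsule and stud1 above 45 N or contact force between capsule and stud2 above 45 N or contact force between capsule and cock above 45 N).
It fails at once if the temperature probe or the spanner is moved more than 15 mm (distance of any of probe_center, spanner_grip from where it was at the start of the episode above 0.015 m).
It fails at once if the cam lock lever is moved off its clamped position by more than 0.15 rad (value of joint cam_lever above 0.15 rad).
It also fails if it takes over 72 s, if anything falls off the work surface, if the arm or the gripper's body presses on something with over 40 N, if the wrist force passes 120 N, or if a joint passes its speed limit or range.

## Robot

A 6-joint arm with a two-finger parallel gripper is mounted at the origin on the work surface. World frame = base frame: x ahead of the robot, y to its left, z up, the work surface at z = 0. Lengths are in m, angles in rad, forces in N, time in s.
With the tool pointing down it reaches from about 0.325 to 0.875 m from the base axis. Payload 4.4 kg.
Tool frame: the origin (TCP) lies midway between the tips of the shut fingers; the grasp point (between the pads) lies 19 mm behind it; z points along the fingers, y is the line along which they close (so a half turn about z gives the same grasp; the last joint's range is limited). The gripper opens to 85 mm and grips with 20 to 120 N. Pads are 22 mm wide; open, the fingers measure 114 mm over their backs; the gripper's body (76 mm by 85 mm) begins 54 mm behind the grasp point. The pads swing forward as they close: fully open they stand 13 mm farther back than shut.
Start: joints at [-1.29, 0.207, 1.542, -0, 1.393, -0.15], TCP at [0.241, -0.522, 0.231] pointing down, gripper open.
Joint ranges: [-2.73, 2.73], [-0.86, 2.22], [0.23, 2.46], [-1.11, 4.25], [0.08, 2.63], [-2.82, 2.82]. Speed limits (rad/s): [2.79, 2.79, 3.14, 3.14, 3.14, 3.14].

## Interface

Orientations are given as [roll, pitch, yaw] about the fixed x, y, z axes, in that order (R = Rz(yaw) Ry(pitch) Rx(roll)).
In Python, from rig import state, capture, finish_job gives the robot as it stands.
- The arm moves only by the shell command python3 -m jog 'ROWS' [FORCE]. ROWS is JSON, a list of rows, each a list of 7 numbers: the shift along the tool's x, y, z in cm, then the turn, a rotation vector about the tool's x, y, z in degrees, then the closure, from 0 (fully open) to 1 (shut). In form: [[x, y, z, rx, ry, rz, claw], ...]. A call has 1 to 12 rows; each row is the pose to reach, as a shift and turn from the pose commanded when the call began, along the tool's axes at that moment; what a row does not reach only later rows make up. A row lasts 1/10 s, in which the tool goes at most 50 mm and 8.59 degrees, less where a joint would pass 70% of its speed; a pose out of reach is approached as far as the arm can. A call with a gripper value outside its range is refused whole. The fingers move at their own pace and stop on an object; FORCE is the grip in N (left out, the last holds). Time passes only in rows, so rows that repeat a pose let the fingers close. It gives the time, the measured TCP pose, the force, the opening and the grip force at its end, in the units of the state.
- state(): the state, without advancing time (a new reading comes with each control period).
- capture(name): name is "side" or "top"; returns a dict with "image" (384x512x3 uint8, red, green, blue), "fx", "fy", "cx", "cy" (pixels), "T" (4x4, takes a point from camera to world coordinates). Camera axes: x right, y up, looking along -z (the intrinsics and any distortion apply to the point x, -y, -z); pixel columns grow to the right and rows downward; lengths in m; the calibration is good to about 2 mm. A picture is of the moment at which its call begins. There is no depth.
- finish_job(): hands the job in; it is judged then, once.
The state is a dict: "time_s": time; "q": joint angles; "joint_velocities": joint speeds; "joint_torque": joint torques, N m; "tcp_pos": TCP position; "tcp_rot": TCP orientation; "wrist_force": force on the tool from outside, world axes, zero at the start; "ft_torque": the same for the moment, N m; "gripper_width": finger opening in m; "grasp_force": force on a finger pad.
Only numpy, scipy, OpenCV 4.12 (cv2) and the standard library are available. Lean on these libraries where they do the work, as an engineer would, in place of code of your own. Each camera call takes 0.05 s, during which the arm holds its last target. There are 200 camera calls.

## Working session

There is one attempt and no reset: what is moved stays moved. The work goes in short steps, Python scripts to look and compute and a shell command to move; the robot and the scene stay as the last step left them, time stands still between calls to the robot, and variables do not carry over. Pictures are saved under pics/ and viewed, at most 10 in all, crops included, and the job is handed in when it is done.

```bash
ls; mkdir -p pics; python3 - <<'E'
from rig import state,capture
import cv2,numpy as np,json
s=state();print(s['time_s'],s['tcp_pos'],s['tcp_rot'],s['gripper_width'])
for n in('top','side'):
    c=capture(n);cv2.imwrite(f'pics/{n}0.png',cv2.resize(c['image'][:,:,::-1],(800,600),interpolation=cv2.INTER_CUBIC))
    print(n,{k:(np.round(v,3).tolist()) for k,v in c.items() if k!='image'})
E
```

```text
pics
0.0 [ 0.24040014 -0.5214906   0.23009671] [-3.13932137e+00 -3.29908397e-04  4.31814293e-01] 0.0849916721089162
top {'fx': 423.204, 'fy': 423.204, 'cx': 258.239, 'cy': 194.171, 'T': [[0.016, 0.992, -0.126, 0.437], [-0.999, 0.02, 0.03, 0.042], [0.032, 0.126, 0.992, 1.2], [0.0, 0.0, 0.0, 1.0]]}
side {'fx': 413.664, 'fy': 413.664, 'cx': 267.978, 'cy': 183.01, 'T': [[-0.769, 0.354, -0.532, 0.06], [-0.639, -0.402, 0.656, 0.649], [0.018, 0.844, 0.536, 0.643], [0.0, 0.0, 0.0, 1.0]]}
```

View pics/top0.png

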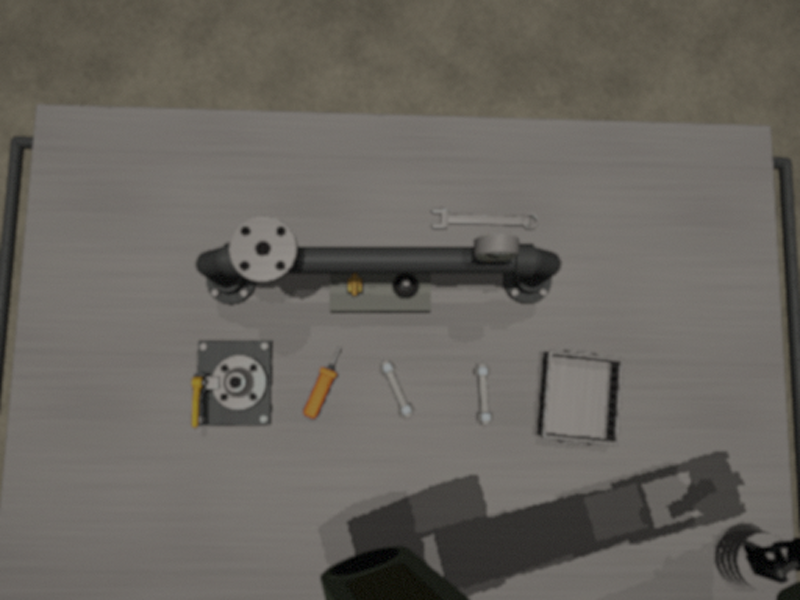

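View pics/side0.png

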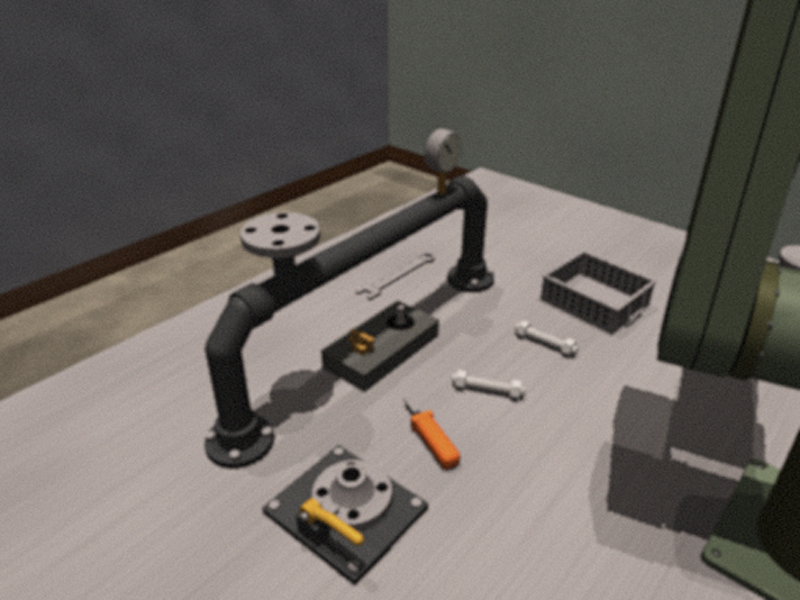

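The top view (800 px scale) shows the studs at about (397,388) and (483,393), the basket at (578,396), the cock at (355,286), the element at (405,285), and the tray's front edge on row 312. In the side view, the cock is at (362,342), the element's stem at (401,315), and the studs at (488,384) and (546,338). Next I'll measure them.

```bash
cat > h.py <<'E'
import numpy as np,cv2
from rig import state,capture
from scipy.spatial.transform import Rotation as R
def ray(c,u,v):
    d=np.array([(u-c['cx'])/c['fx'],-(v-c['cy'])/c['fy'],-1.]);T=np.array(c['T']);return T[:3,3],T[:3,:3]@d
def plane(c,u,v,z):
    o,d=ray(c,u,v);return o+d*(z-o[2])/d[2]
def two(c1,p1,c2,p2):
    o1,d1=ray(c1,*p1);o2,d2=ray(c2,*p2);t=np.linalg.lstsq(np.c_[d1,-d2],o2-o1,rcond=None)[0]
    a,b=o1+d1*t[0],o2+d2*t[1];return (a+b)/2,np.linalg.norm(a-b)
def proj(c,p):
    T=np.array(c['T']);q=T[:3,:3].T@(np.array(p)-T[:3,3]);return c['cx']+c['fx']*q[0]/-q[2],c['cy']-c['fy']*q[1]/-q[2]
def rot(lean,yaw):  # z down; lean: upper end towards -x (in yawed frame); tool y along yaw-frame -y... closing axis at yaw+90
    return R.from_euler('z',yaw,degrees=True)*R.from_euler('y',-lean,degrees=True)*R.from_euler('x',180,degrees=True)
def blobs(m,roi,amin=8):
    u0,v0,u1,v1=roi;k=np.zeros_like(m);k[v0:v1,u0:u1]=m[v0:v1,u0:u1]
    cs,_=cv2.findContours(k.astype('uint8')*255,cv2.RETR_EXTERNAL,cv2.CHAIN_APPROX_NONE)
    return [c for c in cs if cv2.contourArea(c)>=amin]
E
python3 - <<'E'
from h import *
f=.64
def mk(n):
    c=capture(n);return c,c['image'].astype(int)
t,I=mk('top');s,J=mk('side')
def seg(c,I,roi,z,lab):
    g=cv2.GaussianBlur(I.sum(2).astype('float32')/3,(0,0),.7);x=[int(a*f) for a in roi]
    bg=np.median(g[x[1]:x[3],x[0]:x[2]]);m=g>bg+18
    for b in blobs(m,x):
        p=b[:,0,:].astype(float)
        (cx,cy),(w,h),a=cv2.minAreaRect(b);bx=cv2.boxPoints(((cx,cy),(w,h),a))
        e=[(bx[0]+bx[1])/2,(bx[2]+bx[3])/2] if np.linalg.norm(bx[0]-bx[1])<np.linalg.norm(bx[1]-bx[2]) else [(bx[1]+bx[2])/2,(bx[3]+bx[0])/2]
        P=[plane(c,*q,z) for q in e];print(lab,cv2.contourArea(b),(cx,cy),np.round((P[0]+P[1])/2,4),'len',np.linalg.norm(P[0]-P[1]),'ang',np.degrees(np.arctan2(*(P[1]-P[0])[1::-1])))
seg(t,I,(370,350,430,430),.014,'s1t');seg(t,I,(460,350,510,435),.014,'s2t')
seg(s,J,(440,355,540,410),.012,'s1s');seg(s,J,(505,310,590,365),.012,'s2s')
# basket dark
for c,I_,roi in((t,I,(525,335,640,455)),):
    g=I_.sum(2)/3;x=[int(a*f) for a in roi]
    bg=np.median(g[x[1]:x[3],x[0]:x[2]]);m=g<bg-35
    pts=np.vstack(blobs(m,x,4));r=cv2.minAreaRect(pts);print('basket',r)
    Q=[plane(c,*q,.052) for q in cv2.boxPoints(r)];print(np.round(Q,3),np.round(np.mean(Q,0),4),np.linalg.norm(Q[0]-Q[1]),np.linalg.norm(Q[1]-Q[2]))
def org(I,roi):
    x=[int(a*f) for a in roi];m=(I[:,:,0]-I[:,:,2]>35);b=max(blobs(m,x,3),key=cv2.contourArea);M=cv2.moments(b);print(cv2.contourArea(b),cv2.boundingRect(b));return M['m10']/M['m00'],M['m01']/M['m00']
a=org(I,(335,270,375,305));b=org(J,(340,325,385,360));print(a,b,two(t,a,s,b),plane(t,*a,.055),plane(s,*b,.055))
# tray corners by hand px (800 scale)
for q in((331,311),(430,311)):print('tray',plane(t,q[0]*f,q[1]*f,.034))
for q in((362,385),(323,349),(439,325)):print('trayS',plane(s,q[0]*f,q[1]*f,.034))
cr=lambda I,r:cv2.resize(I[int(r[1]*f):int(r[3]*f),int(r[0]*f):int(r[2]*f),::-1].astype('uint8'),(400,300),interpolation=cv2.INTER_CUBIC)
cv2.imwrite('pics/c1.png',cv2.convertScaleAbs(np.vstack([np.hstack([cr(I,(320,240,440,330)),cr(I,(520,340,640,450))]),np.hstack([cr(J,(310,290,450,395)),cr(J,(530,245,670,350))])]),alpha=1.4))
E
```

```text
s1t 10.0 (259.5, 262.0) [ 0.3983 -0.001   0.014 ] len 0.010947466539280384 ang -179.08369033540905
s1t 9.5 (247.5, 235.0) [0.4722 0.0337 0.014 ] len 0.011113090930960806 ang -178.87924865529166
s2t 11.0 (310.5, 267.0) [ 0.3868 -0.1429  0.014 ] len 0.01095877443032686 ang -179.95668151770633
s2t 11.5 (308.7500305175781, 237.25003051757812) [ 0.4689 -0.1379  0.014 ] len 0.011787761745571784 ang -134.20609677401586
s1s 43.0 (316.46331787109375, 244.031982421875) [0.4339 0.0049 0.012 ] len 0.07667024736797744 ang -145.09074724826107
s1s 15.5 (294.0, 238.5) [0.4851 0.0231 0.012 ] len 0.014161478619084511 ang 40.95776253476624
s2s 25.5 (352.60003662109375, 214.2000274658203) [ 0.4295 -0.1525  0.012 ] len 0.07296948777797468 ang -170.69698708512735
s2s 11.0 (334.5, 206.5) [ 0.4821 -0.151   0.012 ] len 0.013209700111686764 ang 41.17145756845296
basket ((369.79656982421875, 253.44139099121094), (50.82383728027344, 53.39824676513672), 4.763641834259033)
[[ 0.361 -0.223  0.052]
 [ 0.504 -0.236  0.052]
 [ 0.495 -0.376  0.052]
 [ 0.351 -0.36   0.052]] [ 0.4276 -0.2986  0.052 ] 0.14365811623239283 0.13978177056093602
68.0 (222, 177, 10, 12)
122.0 (224, 212, 16, 14)
(226.5906862745098, 182.94117647058823) (230.96448087431693, 217.6707650273224) (array([0.6147573 , 0.09595028, 0.04981785]), np.float64(0.006028494312598657)) [0.61157688 0.09382165 0.055     ] [0.6126225  0.10223022 0.055     ]
tray [0.5689158  0.13431356 0.034     ]
tray [ 0.57244436 -0.04114922  0.034     ]
trayS [0.55836056 0.15698865 0.034     ]
trayS [0.66011526 0.13644414 0.034     ]
trayS [ 0.56578134 -0.02849454  0.034     ]
```

View pics/c1.png

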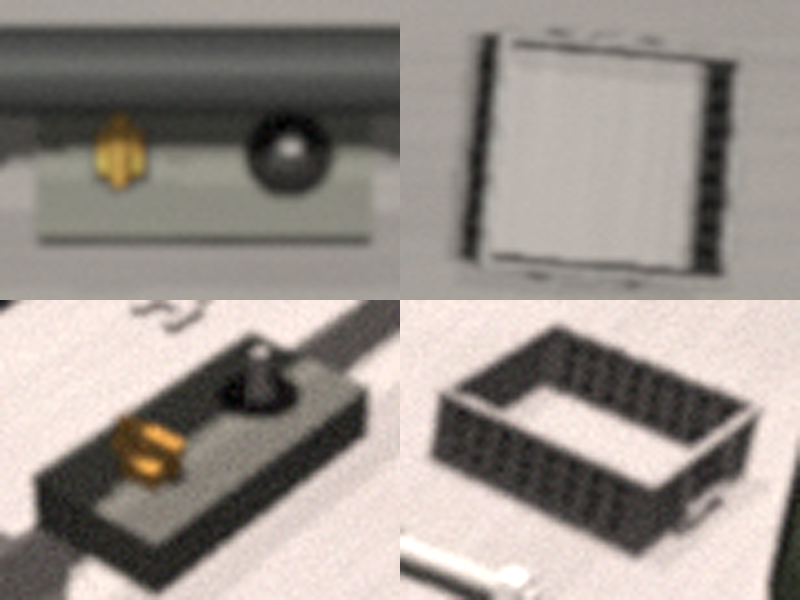

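The crops show the cock bar clear of the pipe and its front end at about (120,190). The stem tip is at (290,148) in the top crop and (262,350) in the side crop, and the basket rim corners are sharp in the side crop. I'll cross-check these points.

```bash
python3 - <<'E'
from h import *
t=capture('top');s=capture('side')
T=lambda x,y:((320+x*.3)*.64,(240+y*.3)*.64)
S=lambda x,y:((310+x*.35)*.64,(290+(y-300)*.35)*.64)
Bt=lambda x,y:((520+(x-400)*.3)*.64,(340+y*110/300)*.64)
B=lambda x,y:((530+(x-400)*.35)*.64,(245+(y-300)*.35)*.64)
r=lambda p:np.round(p,4)
print('stem top',two(t,T(290,148),s,S(262,350)),plane(t,*T(290,148),.064),plane(s,*S(262,350),.064))
print('tray side',[r(plane(s,*S(*p),.034)) for p in((155,547),(35,478),(367,390),(255,333))])
print('bar top',r(plane(t,*T(120,190),.06)),'bar side ends',[r(plane(s,*S(*p),.06)) for p in((118,420),(183,440))])
Q=[plane(s,*B(*p),.052) for p in((440,392),(557,328),(760,408),(657,490))];print('bask side',r(Q),r(np.mean(Q,0)),[np.linalg.norm(Q[i]-Q[i-1]) for i in range(4)])
print('bask top inner right',[r(plane(t,*Bt(*p),.05)) for p in((735,65),(722,270))],'inner left',[r(plane(t,*Bt(*p),.05)) for p in((514,42),(490,258))],'outer bottom left',[r(plane(t,*Bt(*p),.0)) for p in((483,35),(462,260))])
E
```

```text
stem top (array([0.61647068, 0.00238694, 0.06083926]), np.float64(0.0031183043399693497)) [0.61470654 0.00157684 0.064     ] [0.61484088 0.00663966 0.064     ]
tray side [array([0.5688, 0.1415, 0.034 ]), array([0.6551, 0.1427, 0.034 ]), array([ 0.5724, -0.0355,  0.034 ]), array([ 0.6584, -0.0374,  0.034 ])]
bar top [0.5913 0.0897 0.06  ] bar side ends [array([0.6328, 0.1018, 0.06  ]), array([0.5951, 0.0921, 0.06  ])]
bask side [[ 0.5004 -0.2426  0.052 ]
 [ 0.4837 -0.3635  0.052 ]
 [ 0.3433 -0.3563  0.052 ]
 [ 0.3525 -0.2315  0.052 ]] [ 0.42   -0.2985  0.052 ] [np.float64(0.1483044249797361), np.float64(0.12205938453939126), np.float64(0.14058672833182184), np.float64(0.1251761156109895)]
bask top inner right [array([ 0.4841, -0.3755,  0.05  ]), array([ 0.3545, -0.3654,  0.05  ])] inner left [array([ 0.4968, -0.2586,  0.05  ]), array([ 0.3603, -0.2443,  0.05  ])] outer bottom left [array([ 0.5038, -0.2546,  0.    ]), array([ 0.3555, -0.2416,  0.    ])]
```

```bash
cat > go.py <<'E'
import sys
from h import *
# go.py x y z lean yaw : shift (cm, tool axes) + rotvec(deg) to reach TCP target; prints contact force too
x,y,z,l,w=map(float,sys.argv[1:6]);s=state();A=R.from_euler('xyz',s['tcp_rot']);B=rot(l,w)
print('t',round(s['time_s'],2),'F',np.round(s['wrist_force'],1),'g',round(s['gripper_width'],4),np.round(s['grasp_force'],1),'shift',np.round(A.inv().apply(np.array([x,y,z])-s['tcp_pos'])*100,2),'rot',np.round((A.inv()*B).as_rotvec(degrees=True),2))
E
python3 go.py .435 .017 .09 0 25.2; python3 go.py .435 .017 .002 0 25.2
```

```text
t 0.3 F [-0.3 -0.7 -0.4] g 0.0851 0.0 shift [ 40.21 -40.8   14.13] rot [-0.05 -0.01 -0.46]
t 0.3 F [-0.3 -0.7 -0.4] g 0.0851 0.0 shift [ 40.21 -40.79  22.93] rot [-0.05 -0.01 -0.46]
```

```bash
python3 -m jog '[[40.2,-40.8,14.1,0,0,0,0],[40.2,-40.8,14.1,0,0,0,0],[40.2,-40.8,14.1,0,0,0,0],[40.2,-40.8,14.1,0,0,0,0],[40.2,-40.8,14.1,0,0,0,0],[40.2,-40.8,14.1,0,0,0,0],[40.2,-40.8,14.1,0,0,0,0],[40.2,-40.8,14.1,0,0,0,0],[40.2,-40.8,14.1,0,0,0,0],[40.2,-40.8,14.1,0,0,0,0],[40.2,-40.8,14.1,0,0,0,0],[40.2,-40.8,14.1,0,0,0,0]]'; python3 - <<'E'
from h import *
im=[capture(n)['image'][:,:,::-1] for n in('top','side')]
cv2.imwrite('pics/l1.png',cv2.convertScaleAbs(np.vstack([cv2.resize(im[0][190:300,180:430],(800,350)),cv2.resize(im[1][160:300,230:440],(375,250)).repeat(1,0).copy() if 0 else cv2.resize(im[1][190:270,250:510],(800,246))]),alpha=1.4))
E
python3 go.py .435 .017 .002 0 25.2
```

```text
time_s: 1.5
tcp_pos: [0.4353, 0.0191, 0.09]
tcp_rot: [3.142, -0.001, 0.433]
wrist_force: [0.8, -0.9, 1.0]
gripper_width: 0.0851
grasp_force: 0.0
t 1.6 F [-0.6 -0.  -0. ] g 0.0853 0.0 shift [-0.12  0.35  8.72] rot [-0.12  0.05 -0.09]
```

View pics/l1.png

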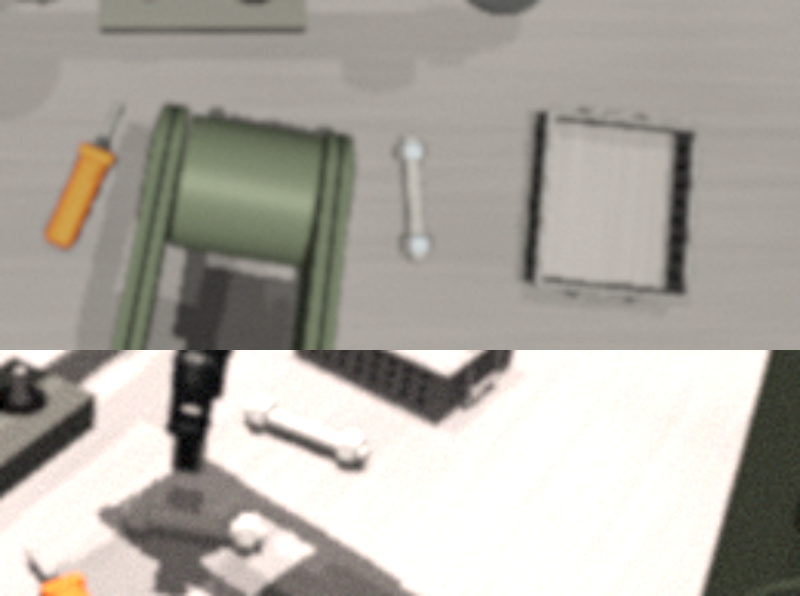

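The side view shows the open fingers at (187,470), right above the shaded first stud, whose near nut is at (245,530). I'll go down and grip.

```bash
python3 -m jog '[[-0.1,0.2,4.5,0,0,0,0],[-0.1,0.2,7.5,0,0,0,0],[-0.1,0.2,8.7,0,0,0,0],[-0.1,0.2,8.7,0,0,0,0.4],[-0.1,0.2,8.7,0,0,0,0.8],[-0.1,0.2,8.7,0,0,0,1],[-0.1,0.2,8.7,0,0,0,1],[-0.1,0.2,8.7,0,0,0,1],[-0.1,0.2,8.7,0,0,0,1],[-0.1,0.2,8.7,0,0,0,1]]' 60;  python3 go.py .435 .017 .12 0 25.2
```

```text
time_s: 2.6
tcp_pos: [0.4359, 0.0142, 0.0046]
tcp_rot: [3.14, -0.002, 0.432]
wrist_force: [-0.4, 1.1, 5.6]
gripper_width: 0.0138
grasp_force: 58.5
t 2.6 F [-0.4  1.1  5.6] g 0.0138 58.5 shift [  0.05  -0.28 -11.54] rot [ 0.07 -0.1  -0.45]
```

```bash
python3 -m jog '[[0,0,-1,0,0,0,1],[0,0,-3,0,0,0,1],[0,0,-3,0,0,0,1]]' 70;  python3 - <<'E'
from h import *
im=capture('side')['image'][:,:,::-1]
cv2.imwrite('pics/l2.png',cv2.convertScaleAbs(cv2.resize(im[195:275,260:360],(800,600)),alpha=1.6))
E
```

```text
time_s: 2.9
tcp_pos: [0.4372, 0.014, 0.0356]
tcp_rot: [3.138, -0.005, 0.432]
wrist_force: [1.4, -0.1, -2.3]
gripper_width: 0.0135
grasp_force: 68.5
```

View pics/l2.png

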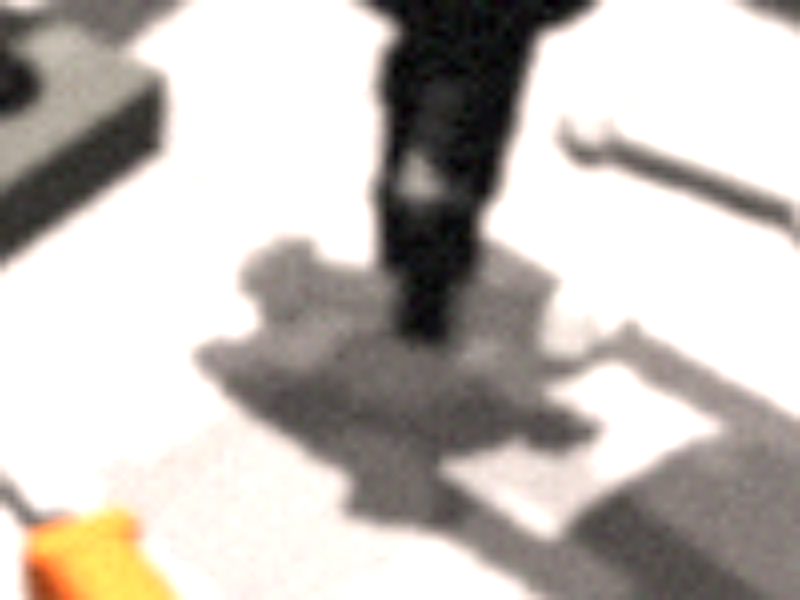

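The stud is up: its nuts show at (285,265) and (580,312) on either side of the fingers at (425,320), so the grip is close to the middle. Next I'll refine the basket pose from the unobstructed top view.

```bash
python3 - <<'E'
from h import *
t=capture('top')
P=lambda x,y,z:np.round(plane(t,180+(x+.5)/3.2-.5,190+(y+.5)/3.182-.5,z),4)
print('inner right top',P(692,132,.052),P(686,292,.052),'inner right floor',P(675,132,.004),P(667,290,.004))
print('outer left bottom',P(537,112,.0),P(523,282,.0),'outer left top',P(548,114,.052),P(534,284,.052))
print('lines back',P(557,120,.052),P(690,131,.052),'front',P(540,283,.052),P(680,293,.052))
g=cv2.GaussianBlur(t['image'].mean(2),(0,0),.6)
for v in(240,253,266):print(v,np.round(g[v,338:402]).astype(int).tolist())
for u in(360,380):print(u,np.round(g[220:290,u]).astype(int).tolist())
E
python3 go.py .420 -.338 .12 0 -5
```

```text
inner right top [ 0.4886 -0.3715  0.052 ] [ 0.3534 -0.363   0.052 ] inner right floor [ 0.4906 -0.3735  0.004 ] [ 0.3515 -0.3631  0.004 ]
outer left bottom [ 0.5064 -0.2509  0.    ] [ 0.3563 -0.237   0.    ] outer left top [ 0.5019 -0.2477  0.052 ] [ 0.3583 -0.2342  0.052 ]
lines back [ 0.4969 -0.2554  0.052 ] [ 0.4895 -0.3698  0.052 ] front [ 0.3592 -0.2393  0.052 ] [ 0.3525 -0.3579  0.052 ]
240 [117, 117, 118, 117, 116, 112, 105, 92, 70, 45, 40, 66, 100, 123, 130, 132, 132, 131, 131, 131, 132, 133, 134, 134, 133, 132, 132, 132, 131, 132, 132, 131, 131, 132, 132, 131, 131, 131, 131, 132, 132, 131, 130, 130, 130, 131, 130, 130, 130, 129, 121, 103, 75, 48, 32, 31, 39, 63, 94, 113, 115, 115, 116, 117]
253 [115, 115, 115, 114, 110, 101, 84, 57, 35, 37, 64, 98, 121, 129, 132, 132, 132, 132, 133, 134, 134, 134, 133, 133, 133, 133, 133, 132, 132, 133, 132, 132, 132, 132, 131, 131, 131, 132, 133, 133, 131, 131, 130, 130, 130, 129, 129, 130, 129, 122, 105, 80, 49, 30, 25, 33, 59, 92, 112, 116, 117, 118, 118, 118]
266 [115, 114, 114, 110, 102, 88, 65, 41, 35, 63, 100, 123, 131, 133, 133, 132,
[... 319 characters left out ...]
, 134, 134, 134, 134, 134, 134, 134, 134, 134, 134, 134, 134, 134, 134, 133, 133, 133, 133, 133, 133, 133, 133, 133, 133, 133, 133, 133, 134, 133, 133, 133, 133, 132, 133, 133, 133, 133, 133, 133, 129, 114, 94, 91, 101, 99, 94, 99, 106, 110, 113, 117, 118, 118]
380 [116, 117, 117, 116, 112, 104, 96, 97, 99, 91, 92, 108, 119, 121, 121, 123, 125, 129, 130, 130, 130, 130, 130, 130, 130, 131, 131, 131, 130, 130, 130, 130, 130, 130, 130, 131, 131, 131, 130, 131, 130, 130, 130, 131, 131, 132, 131, 131, 131, 132, 131, 131, 131, 131, 131, 131, 131, 131, 127, 112, 89, 84, 97, 104, 103, 106, 109, 110, 113, 116]
t 3.0 F [-0.8 -0.2 -2.3] g 0.0135 68.5 shift [-16.13  31.36  -8.62] rot [ 0.03 -0.08 29.75]
```

```bash
python3 go.py .422 -.335 .12 0 -3.6
```

```text
t 3.0 F [-0.8 -0.2 -2.3] g 0.0135 68.5 shift [-15.82  31.17  -8.62] rot [ 0.03 -0.08 28.35]
```

```bash
python3 -m jog '[[0,0,-4.5,0,0,0,1],[-2,3.5,-8.6,0,0,4,1],[-15.8,31.2,-8.6,0,0,28.3,1],[-15.8,31.2,-8.6,0,0,28.3,1],[-15.8,31.2,-8.6,0,0,28.3,1],[-15.8,31.2,-8.6,0,0,28.3,1],[-15.8,31.2,-8.6,0,0,28.3,1],[-15.8,31.2,-8.6,0,0,28.3,1],[-15.8,31.2,-8.6,0,0,28.3,1],[-15.8,31.2,-8.6,0,0,28.3,1],[-15.8,31.2,-8.6,0,0,28.3,1]]'; python3 go.py .422 -.335 .010 0 -3.6;  python3 - <<'E'
from h import *
im=[capture(n)['image'][:,:,::-1] for n in('top','side')]
cv2.imwrite('pics/l3.png',cv2.convertScaleAbs(np.hstack([cv2.resize(im[1][140:230,330:430],(440,400)),cv2.resize(im[0][200:300,320:410],(360,400))]),alpha=1.5))
E
```

```text
time_s: 4.1
tcp_pos: [0.4211, -0.3337, 0.1178]
tcp_rot: [-3.138, 0.002, -0.063]
wrist_force: [0.4, 0.5, -2.6]
gripper_width: 0.0126
grasp_force: 69.2
t 4.1 F [ 0.4  0.5 -2.6] g 0.0126 69.2 shift [ 0.12  0.16 10.78] rot [-0.18  0.13  0.01]
```

View pics/l3.png

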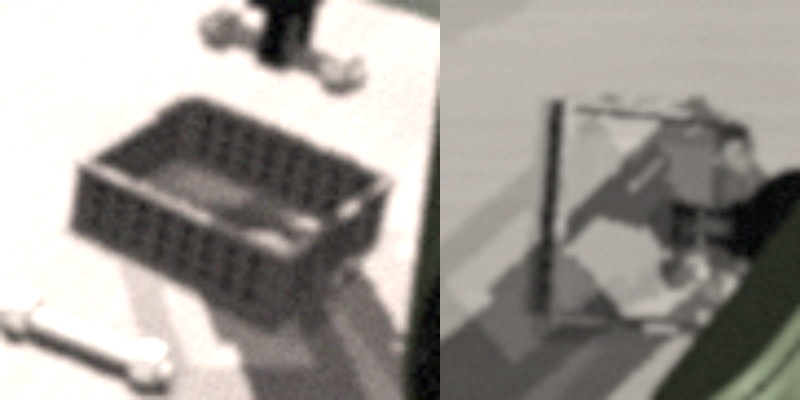

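The held stud is above the far (-y) side of the basket, with its nuts at (220,30) and (340,72) in the side crop. I'll lower it now.

```bash
python3 -m jog '[[0.1,0.1,4.5,0,0,0,1],[0.1,0.1,8,0,0,0,1],[0.1,0.1,9.5,0,0,0,1],[0.1,0.1,10.2,0,0,0,1],[0.1,0.1,10.5,0,0,0,1],[0.1,0.1,10.7,0,0,0,1]]'
```

```text
time_s: 4.8
tcp_pos: [0.4242, -0.3371, 0.0137]
tcp_rot: [3.139, -0.002, -0.062]
wrist_force: [0.5, 0.2, -1.8]
gripper_width: 0.0134
grasp_force: 69.3
```

```bash
python3 -m jog '[[0,0,0.2,0,0,0,1],[0,0,0.4,0,0,0,1],[0,0,0.4,0,0,0,1]]'
```

```text
time_s: 5.1
tcp_pos: [0.4236, -0.3369, 0.0091]
tcp_rot: [3.14, -0.002, -0.062]
wrist_force: [0.4, -0.4, -0.5]
gripper_width: 0.0131
grasp_force: 69.8
```

```bash
python3 -m jog '[[0,0,0.1,0,0,0,1],[0,0,0.1,0,0,0,0.78],[0,0,0.1,0,0,0,0.72],[0,0,0.1,0,0,0,0.72],[0,0,0.1,0,0,0,0.72]]'
```

```text
time_s: 5.6
tcp_pos: [0.4238, -0.3326, 0.0088]
tcp_rot: [-3.135, -0.0, -0.062]
wrist_force: [0.7, 15.2, 13.3]
gripper_width: 0.0237
grasp_force: 9.6
```

```bash
python3 -m jog '[[0,-0.2,-0.1,0,0,0,0.74],[0,-0.3,-0.2,0,0,0,0.74],[0,-0.3,-1.5,0,0,0,0.74],[0,-0.3,-4,0,0,0,0.74],[0,-0.3,-8,0,0,0,0.74],[0,-0.3,-11,0,0,0,0.74]]'; python3 go.py .429 -.139 .11 0 3.5;python3 go.py .429 -.139 .0025 0 3.5
```

```text
time_s: 6.2
tcp_pos: [0.4235, -0.3344, 0.1202]
tcp_rot: [3.14, -0.002, -0.063]
wrist_force: [0.5, -0.1, 1.5]
gripper_width: 0.0228
grasp_force: 0.0
t 6.2 F [ 0.5 -0.1  1.5] g 0.0228 0.0 shift [ -0.68 -19.54   0.98] rot [ 0.13 -0.1  -7.1 ]
t 6.2 F [ 0.5 -0.1  1.5] g 0.0228 0.0 shift [ -0.7  -19.56  11.73] rot [ 0.13 -0.1  -7.1 ]
```

```bash
python3 -m jog '[[-0.7,-19.5,1,0,0,-7,0],[-0.7,-19.5,1,0,0,-7,0],[-0.7,-19.5,1,0,0,-7,0],[-0.7,-19.5,1,0,0,-7,0],[-0.7,-19.5,1,0,0,-7,0],[-0.7,-19.5,1,0,0,-7,0]]';  python3 go.py .429 -.139 .002 0 3.5; python3 - <<'E'
from h import *
im=[capture(n)['image'][:,:,::-1] for n in('top','side')]
cv2.imwrite('pics/l4.png',cv2.convertScaleAbs(np.hstack([cv2.resize(im[1][150:230,320:420],(500,400)),cv2.resize(im[0][210:290,335:405],(300,343)).copy() if 0 else cv2.resize(im[0][210:290,340:400],(300,400))]),alpha=1.5))
E
```

```text
time_s: 6.8
tcp_pos: [0.4287, -0.138, 0.1082]
tcp_rot: [3.14, -0.001, 0.062]
wrist_force: [0.3, -0.7, -0.3]
gripper_width: 0.0854
grasp_force: 0.0
t 6.8 F [ 0.3 -0.7 -0.3] g 0.0854 0.0 shift [1.000e-02 9.000e-02 1.062e+01] rot [ 0.08 -0.07  0.07]
```

View pics/l4.png

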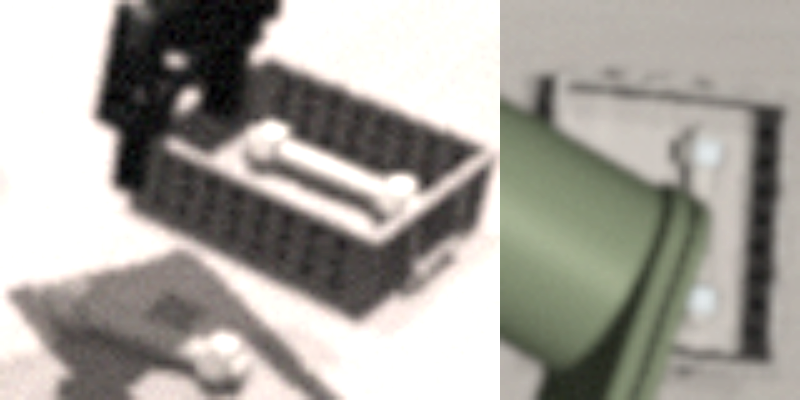

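Stud 1 lies flat inside the basket, its nuts at (706,152) and (702,300) in the top crop, and the basket hasn't moved. Gripping stud 2 next.

```bash
python3 -m jog '[[0,0.1,4.5,0,0,0,0],[0,0.1,9,0,0,0,0],[0,0.1,10.5,0,0,0,0],[0,0.1,10.6,0,0,0,0.4],[0,0.1,10.6,0,0,0,0.8],[0,0.1,10.6,0,0,0,1],[0,0.1,10.6,0,0,0,1],[0,0.1,10.6,0,0,0,1],[0,0.1,10.6,0,0,0,1]]' 60
```

```text
time_s: 7.8
tcp_pos: [0.4295, -0.1399, 0.0028]
tcp_rot: [3.14, -0.002, 0.06]
wrist_force: [-1.6, -0.3, 4.3]
gripper_width: 0.0136
grasp_force: 58.4
```

```bash
python3 -m jog '[[0,0,-3,0,0,0,1],[0,0,-7,0,0,0,1],[0,0,-11,0,0,0,1],[0,0,-11,0,0,0,1]]'; python3 go.py .425 -.296 .12 0 -3.6
```

```text
time_s: 8.2
tcp_pos: [0.4329, -0.1415, 0.1174]
tcp_rot: [3.134, -0.012, 0.061]
wrist_force: [0.8, -0.0, -1.4]
gripper_width: 0.0141
grasp_force: 59.3
t 8.2 F [ 0.8 -0.  -1.4] g 0.0141 59.3 shift [-1.72 15.38 -0.16] rot [ 0.38 -0.69  7.06]
```

```bash
python3 -m jog '[[-1.4,15.6,-0.5,0,0,7,1],[-1.4,15.6,-0.5,0,0,7,1],[-1.4,15.6,-0.5,0,0,7,1],[-1.4,15.6,-0.5,0,0,7,1],[-1.4,15.6,-0.5,0,0,7,1],[-1.4,15.6,-0.5,0,0,7,1]]'; python3 go.py .425 -.296 .009 0 -3.6; python3 - <<'E'
from h import *
im=[capture(n)['image'][:,:,::-1] for n in('top','side')]
cv2.imwrite('pics/l5.png',cv2.convertScaleAbs(np.hstack([cv2.resize(im[1][140:230,330:430],(440,400)),cv2.resize(im[0][210:290,340:400],(300,400))]),alpha=1.5))
E
```

```text
time_s: 8.8
tcp_pos: [0.4227, -0.294, 0.1151]
tcp_rot: [-3.139, 0.002, -0.062]
wrist_force: [0.2, -0.5, -2.1]
gripper_width: 0.0135
grasp_force: 59.4
t 8.8 F [ 0.2 -0.5 -2.1] g 0.0135 59.4 shift [ 0.26  0.21 10.6 ] rot [-0.15  0.13  0.04]
```

View pics/l5.png

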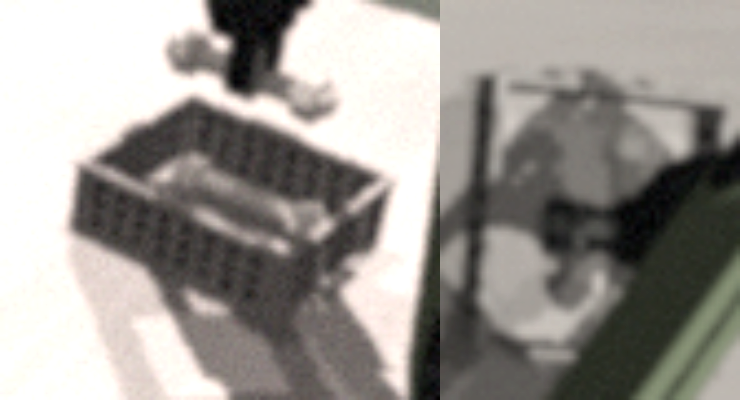

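The held stud, with nuts at (190,50) and (315,97), is centred in the grip, and the first stud is lying below at about (240,205). I'll lower it parallel to the first.

```bash
python3 -m jog '[[0.1,0.1,4.5,0,0,0,1],[0.1,0.1,8,0,0,0,1],[0.1,0.1,9.5,0,0,0,1],[0.1,0.1,10.2,0,0,0,1],[0.1,0.1,10.5,0,0,0,1],[0.1,0.1,10.7,0,0,0,1],[0.1,0.1,10.7,0,0,0,1]]'
```

```text
time_s: 9.6
tcp_pos: [0.4255, -0.2973, 0.0103]
tcp_rot: [3.14, -0.002, -0.062]
wrist_force: [0.2, 0.2, -2.4]
gripper_width: 0.0133
grasp_force: 59.5
```

```bash
python3 -m jog '[[0,0,0.2,0,0,0,1],[0,0,0.35,0,0,0,1],[0,0,0.35,0,0,0,1]]'; python3 -m jog '[[0,0,0,0,0,0,0.8],[0,0,0,0,0,0,0.74],[0,0,0,0,0,0,0.74],[0,0,0,0,0,0,0.74]]'
```

```text
time_s: 9.9
tcp_pos: [0.4252, -0.2974, 0.0069]
tcp_rot: [3.141, -0.001, -0.062]
wrist_force: [-2.0, 0.6, 3.4]
gripper_width: 0.0136
grasp_force: 60.2
time_s: 10.3
tcp_pos: [0.4246, -0.2968, 0.0058]
tcp_rot: [3.142, 0.0, -0.062]
wrist_force: [-0.6, 0.9, -0.3]
gripper_width: 0.0221
grasp_force: 0.0
```

Stud 2 was released cleanly. Next is the retreat and the leaned approach to the cock.

```bash
python3 -m jog '[[0,0,-4,0,0,0,0.74],[0,0,-9,0,0,0,0.74],[0,0,-14,0,0,0,0.74],[0,0,-14,0,0,0,0.74]]'; python3 go.py .566 .093 .14 40 1
```

```text
time_s: 10.7
tcp_pos: [0.4292, -0.3012, 0.1541]
tcp_rot: [3.13, -0.013, -0.062]
wrist_force: [0.3, -0.4, 0.1]
gripper_width: 0.0222
grasp_force: 0.0
t 10.7 F [ 0.3 -0.4  0.1] g 0.0222 0.0 shift [ 11.2  -40.2    1.11] rot [ 2.22 39.27 -4.13]
```

```bash
python3 -m jog '[[11.5,-40,1,1.5,40,-4.2,0],[11.5,-40,1,1.5,40,-4.2,0],[11.5,-40,1,1.5,40,-4.2,0],[11.5,-40,1,1.5,40,-4.2,0],[11.5,-40,1,1.5,40,-4.2,0],[11.5,-40,1,1.5,40,-4.2,0],[11.5,-40,1,1.5,40,-4.2,0],[11.5,-40,1,1.5,40,-4.2,0],[11.5,-40,1,1.5,40,-4.2,0],[11.5,-40,1,1.5,40,-4.2,0],[11.5,-40,1,1.5,40,-4.2,0]]'; python3 - <<'E'
from h import *
t=capture('top');s=capture('side');im=[t['image'][:,:,::-1],s['image'][:,:,::-1]]
cv2.imwrite('pics/l6.png',cv2.convertScaleAbs(np.vstack([np.hstack([cv2.resize(im[1][170:260,190:300],(440,360)),cv2.resize(im[0][150:210,200:260],(360,360))]),cv2.resize(im[0][205:290,330:410],(800,240)) if 0 else np.hstack([cv2.resize(im[0][210:290,330:410],(240,240)),cv2.resize(im[1][140:230,330:440],(293,240)),np.zeros((240,267,3),'uint8')])]),alpha=1.5))
E
python3 go.py .63 .093 .053 40 1
```

```text
time_s: 11.8
tcp_pos: [0.5648, 0.0983, 0.1359]
tcp_rot: [3.14, -0.699, 0.02]
wrist_force: [-0.4, 0.4, -0.2]
gripper_width: 0.0853
grasp_force: 0.0
t 11.9 F [-0.3  0.2  0.6] g 0.0857 0.0 shift [-0.19  0.41 10.55] rot [ 0.08  0.06 -0.03]
```

View pics/l6.png

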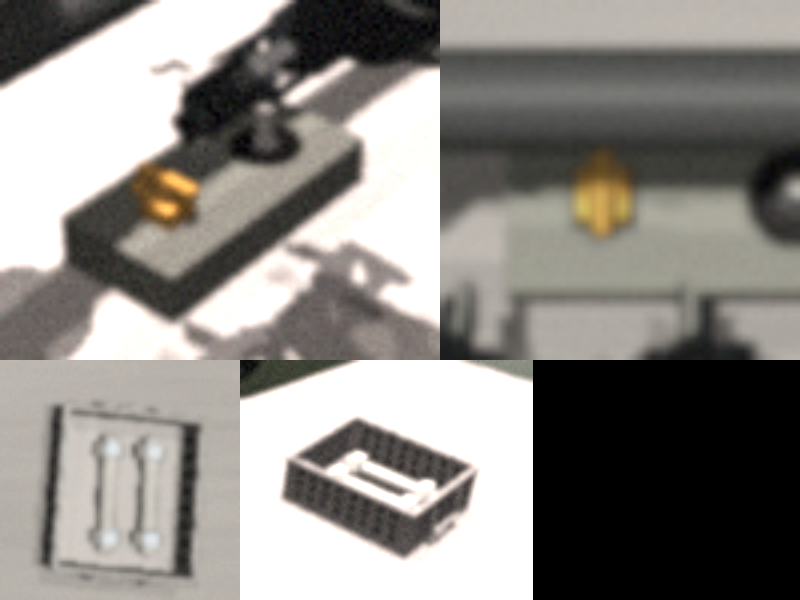

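Both studs lie parallel inside the basket. The cock's bar is at (601,195) in the top crop, between the fingers at (480,330) and (700,330). I'll advance along the tool axis.

```bash
python3 -m jog '[[-0.2,0.2,4.5,0,0,0,0],[-0.2,0.2,8,0,0,0,0],[-0.2,0.2,9.5,0,0,0,0.3],[-0.2,0.2,10.5,0,0,0,0.5],[-0.2,0.2,10.5,0,0,0,0.6],[-0.2,0.2,10.5,0,0,0,0.6]]'; python3 go.py .63 .095 .053 40 1;  python3 - <<'E'
from h import *
t=capture('top');s=capture('side');im=[t['image'][:,:,::-1],s['image'][:,:,::-1]]
cv2.imwrite('pics/l7.png',cv2.convertScaleAbs(np.hstack([cv2.resize(im[1][185:245,200:265],(433,400)),cv2.resize(im[0][160:210,205:250],(360,400))]),alpha=2))
E
```

```text
time_s: 12.5
tcp_pos: [0.63, 0.0935, 0.0543]
tcp_rot: [3.141, -0.698, 0.013]
wrist_force: [0.2, 0.7, 0.3]
gripper_width: 0.0342
grasp_force: 0.0
t 12.5 F [0.2 0.7 0.3] g 0.0342 0.0 shift [-0.08 -0.15  0.1 ] rot [ 0.18 -0.01 -0.17]
```

View pics/l7.png

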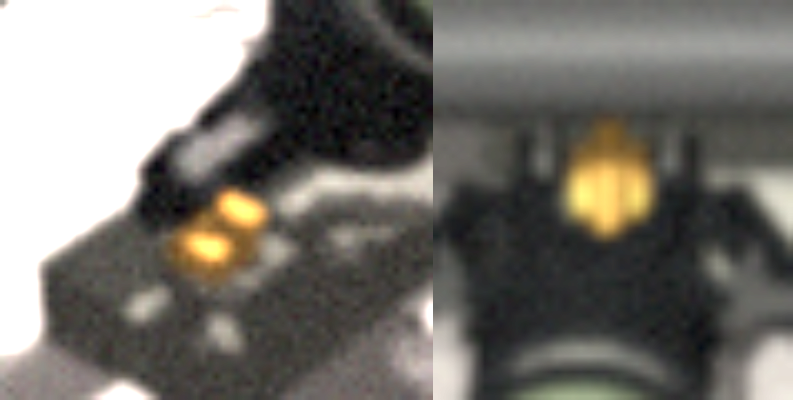

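The bar at (608,180) sits midway between the fingertips at (545,150) and (672,150). That was my tenth and last view, so from here I'll work from numbers. Closing.

```bash
python3 -m jog '[[0,0,0.1,0,0,0,0.8],[0,0,0.1,0,0,0,1],[0,0,0.1,0,0,0,1],[0,0,0.1,0,0,0,1],[0,0,0.1,0,0,0,1],[0,0,0.1,0,0,0,1]]' 60; python3 go.py .63 .0935 .094 40 1
```

```text
time_s: 13.2
tcp_pos: [0.6316, 0.0943, 0.0543]
tcp_rot: [3.141, -0.7, 0.015]
wrist_force: [-2.7, -1.0, 5.4]
gripper_width: 0.0073
grasp_force: 61.0
t 13.2 F [-2.7 -1.   5.4] g 0.0073 61.0 shift [ 2.44  0.08 -3.14] rot [ 0.14 -0.13 -0.12]
```

```bash
python3 -m jog '[[0.65,0,-0.75,0,0,0,1],[1.3,0,-1.55,0,0,0,1],[2.1,0,-2.5,0,0,0,1],[2.1,0,-2.5,0,0,0,1]]'; python3 go.py .56 .0935 .12 40 1
```

```text
time_s: 13.6
tcp_pos: [0.6325, 0.0943, 0.089]
tcp_rot: [3.141, -0.703, 0.015]
wrist_force: [-0.3, 0.1, -1.0]
gripper_width: 0.0072
grasp_force: 59.7
t 13.6 F [-0.3  0.1 -1. ] g 0.0072 59.7 shift [-3.53 -0.02 -7.06] rot [ 0.14 -0.28 -0.12]
```

```bash
python3 -m jog '[[-2,0,-3,0,0,0,1],[-4,0,-7,0,0,0,1],[-6,0,-11,0,0,0,1],[-6,0,-11,0,0,0,1]]'; python3 go.py .44 -.268 .13 40 -3.6; python3 - <<'E'
from h import *
c=capture('side');I=c['image'].astype(int);m=I[:,:,0]-I[:,:,2]>35
p=state()['tcp_pos'];q=proj(c,p);print(q,[(cv2.boundingRect(b),cv2.contourArea(b)) for b in blobs(m,(200,140,330,290),3)])
E
```

```text
time_s: 14.0
tcp_pos: [0.5095, 0.093, 0.132]
tcp_rot: [3.141, -0.698, 0.015]
wrist_force: [-0.0, 0.7, -1.1]
gripper_width: 0.0068
grasp_force: 59.6
t 14.0 F [-0.   0.7 -1.1] g 0.0068 59.6 shift [-5.88 35.99 -4.65] rot [-2.85  0.    3.43]
(np.float64(267.105374439618), np.float64(205.2777390674554)) [((262, 262, 33, 28), 439.0), ((262, 207, 20, 20), 161.0)]
```

```bash
python3 -m jog '[[-5.9,36,-4.7,-2.8,0,3.4,1],[-5.9,36,-4.7,-2.8,0,3.4,1],[-5.9,36,-4.7,-2.8,0,3.4,1],[-5.9,36,-4.7,-2.8,0,3.4,1],[-5.9,36,-4.7,-2.8,0,3.4,1],[-5.9,36,-4.7,-2.8,0,3.4,1],[-5.9,36,-4.7,-2.8,0,3.4,1],[-5.9,36,-4.7,-2.8,0,3.4,1],[-5.9,36,-4.7,-2.8,0,3.4,1],[-5.9,36,-4.7,-2.8,0,3.4,1]]'; python3 go.py .44 -.268 .055 40 -3.6; python3 - <<'E'
from h import *
c=capture('side');I=c['image'].astype(int);m=I[:,:,0]-I[:,:,2]>35
print('side',[(cv2.boundingRect(b),cv2.contourArea(b)) for b in blobs(m,(320,120,430,240),3)])
p=state()['tcp_pos'];A=R.from_euler('xyz',state()['tcp_rot'])
bar=p+R.from_euler('z',-4.6,degrees=True).apply([-.0155,-.001,.0005]);print('bar exp px',proj(c,bar),'cock foot px',proj(c,bar-[0,0,.045]))
for b in blobs(m,(320,120,430,240),3):
  M=cv2.moments(b);print(M['m10']/M['m00'],M['m01']/M['m00'])
t=capture('top');g=cv2.GaussianBlur(t['image'].mean(2),(0,0),.6)
for v in(240,253):print(v,np.round(g[v,338:402]).astype(int).tolist())
E
```

```text
time_s: 15.05
tcp_pos: [0.4436, -0.2771, 0.1313]
tcp_rot: [3.135, -0.7, -0.067]
wrist_force: [0.8, 0.4, -1.0]
gripper_width: 0.0072
grasp_force: 59.8
t 15.05 F [ 0.8  0.4 -1. ] g 0.0072 59.8 shift [-5.24 -0.92  5.56] rot [ 0.56 -0.1  -0.19]
side [((376, 159, 8, 8), 5.5), ((372, 156, 3, 3), 3.0), ((383, 154, 7, 6), 18.0)]
bar exp px (np.float64(382.66813200755905), np.float64(155.9352565953656)) cock foot px (np.float64(379.84731470959696), np.float64(170.81194859288837))
378.1818181818182 162.27272727272728
373.0 157.0
385.7407407407407 156.19444444444446
240 [120, 119, 120, 120, 118, 114, 106, 92, 71, 46, 42, 67, 102, 125, 132, 133, 134, 133, 133, 131, 126, 114, 97, 89, 94, 103, 116, 134, 147, 151, 149, 141, 130, 125, 125, 112, 87, 81, 93, 105, 119, 137, 149, 152, 151, 142, 130, 125, 128, 129, 122, 104, 77, 49, 34, 31, 40, 63, 94, 113, 116, 118, 118, 118]
253 [106, 106, 108, 109, 106, 98, 82, 57, 35, 34, 53, 79, 90, 80, 65, 57, 53, 54, 57, 65, 75, 77, 71, 58, 41, 27, 17, 10, 13, 19, 31, 49, 65, 68, 49, 27, 24, 47, 69, 73, 67, 78, 103, 120, 125, 128, 131, 132, 131, 123, 106, 81, 50, 28, 23, 33, 60, 93, 113, 118, 118, 119, 119, 119]
```

```bash
python3 -m jog '[[-2,-0.7,2.5,0.5,0,0,1],[-2,-0.7,2.5,0.5,0,0,1]]';python3 go.py .44 -.268 .055 40 -3.6
```

```text
time_s: 15.35
tcp_pos: [0.4434, -0.257, 0.0933]
tcp_rot: [-3.123, -0.692, -0.067]
wrist_force: [-1.9, -0.9, -3.1]
gripper_width: 0.0074
grasp_force: 59.6
t 15.35 F [-1.9 -0.9 -3.1] g 0.0074 59.6 shift [-2.65  1.17  2.76] rot [-0.93  0.35 -0.19]
```

```bash
python3 -m jog '[[0,0,0,0,0,0,1],[0,0,0,0,0,0,1],[0,0,0,0,0,0,1]]';python3 go.py .44 -.268 .055 40 -3.6
```

```text
time_s: 15.65
tcp_pos: [0.4459, -0.2615, 0.0992]
tcp_rot: [-3.135, -0.7, -0.06]
wrist_force: [0.3, 0.0, -1.0]
gripper_width: 0.0072
grasp_force: 59.8
t 15.65 F [ 0.3  0.  -1. ] g 0.0072 59.8 shift [-3.26  0.7   3.02] rot [-0.48 -0.1   0.12]
```

```bash
python3 -m jog '[[-0.5,0.7,0,-0.4,0,0,1],[-0.6,0.7,0.3,-0.4,0,0,1],[-1.5,0.7,1.2,-0.4,0,0,1],[-2.3,0.7,2.1,-0.4,0,0,1],[-2.9,0.7,2.7,-0.4,0,0,1],[-3.2,0.7,3,-0.4,0,0,1],[-3.2,0.7,3,-0.4,0,0,1],[-3.2,0.7,3,-0.4,0,0,1]]';python3 go.py .44 -.268 .0485 40 -3.6
```

```text
time_s: 16.45
tcp_pos: [0.4396, -0.2682, 0.0545]
tcp_rot: [-3.14, -0.699, -0.063]
wrist_force: [-0.2, 0.1, -1.7]
gripper_width: 0.0072
grasp_force: 59.7
t 16.45 F [-0.2  0.1 -1.7] g 0.0072 59.7 shift [-0.36 -0.03  0.48] rot [-0.09 -0.04 -0.01]
```

No contact so far. I'll go down the last 6 mm in small steps.

```bash
python3 -m jog '[[-0.13,0,0.15,0,0,0,1],[-0.26,0,0.31,0,0,0,1],[-0.32,0,0.38,0,0,0,1],[-0.32,0,0.38,0,0,0,1]]'; python3 -m jog '[[-0.06,0,0.08,0,0,0,1],[-0.06,0,0.08,0,0,0,1]]'
```

```text
time_s: 16.85
tcp_pos: [0.4395, -0.2678, 0.0492]
tcp_rot: [-3.139, -0.698, -0.063]
wrist_force: [-1.0, 0.1, -1.2]
gripper_width: 0.007
grasp_force: 59.8
time_s: 17.05
tcp_pos: [0.4396, -0.268, 0.0483]
tcp_rot: [-3.14, -0.699, -0.063]
wrist_force: [1.2, 0.4, -0.5]
gripper_width: 0.0072
grasp_force: 59.7
```

```bash
python3 -m jog '[[-0.06,0,0.08,0,0,0,1],[-0.06,0,0.08,0,0,0,1]]'; python3 -m jog '[[-0.06,0,0.08,0,0,0,1],[-0.06,0,0.08,0,0,0,1]]'
```

```text
time_s: 17.25
tcp_pos: [0.4403, -0.2683, 0.0482]
tcp_rot: [-3.14, -0.7, -0.062]
wrist_force: [-2.8, 0.6, 7.0]
gripper_width: 0.0069
grasp_force: 60.9
time_s: 17.45
tcp_pos: [0.4408, -0.2686, 0.0482]
tcp_rot: [-3.14, -0.702, -0.062]
wrist_force: [-5.4, 3.2, 13.6]
gripper_width: 0.0068
grasp_force: 61.9
```

```bash
python3 -m jog '[[0.06,0,-0.08,0,0,0,1],[0.06,0,-0.08,0,0,0,0.88],[0.06,0,-0.08,0,0,0,0.83],[0.06,0,-0.08,0,0,0,0.83],[0.06,0,-0.08,0,0,0,0.83]]'
```

```text
time_s: 17.95
tcp_pos: [0.4397, -0.2684, 0.0473]
tcp_rot: [-3.14, -0.699, -0.063]
wrist_force: [0.4, -1.3, 0.2]
gripper_width: 0.0146
grasp_force: 0.6
```

```bash
python3 -m jog '[[0,0,-0.7,0,0,0,0.83],[0,0,-2,0,0,0,0.83],[0,0,-4,0,0,0,0.83],[0,0,-8,0,0,0,0.83],[0,0,-11,0,0,0,0.83],[0,0,-11,0,0,0,0.83]]'; python3 - <<'E'
from h import *
s=capture('side');t=capture('top')
for n,c,roi in(('side',s,(320,140,430,250)),('top',t,(320,200,420,300))):
    I=c['image'].astype(int);m=I[:,:,0]-I[:,:,2]>30
    for b in blobs(m,roi,3):
        M=cv2.moments(b);u=(M['m10']/M['m00'],M['m01']/M['m00']);print(n,cv2.boundingRect(b),cv2.contourArea(b),np.round(u,1),np.round(plane(c,*u,.049),4))
    print('expected bar',proj(c,(.424,-.267,.052)))
E
python3 go.py .566 .003 .14 40 1
```

```text
time_s: 18.55
tcp_pos: [0.3682, -0.2655, 0.1342]
tcp_rot: [3.136, -0.7, -0.06]
wrist_force: [0.3, -1.2, 0.5]
gripper_width: 0.0142
grasp_force: 0.0
side (369, 179, 16, 10) 65.0 [376.3 183.7] [ 0.4286 -0.2695  0.049 ]
expected bar (np.float64(377.61714395207724), np.float64(183.70487057469032))
top (352, 245, 10, 18) 105.0 [356.9 253.4] [ 0.4267 -0.2639  0.049 ]
expected bar (np.float64(358.3097787401061), np.float64(254.39773305145633))
t 18.65 F [-0.1  0.   0. ] g 0.0142 0.0 shift [ 14.33 -27.87  10.97] rot [ 2.94 -0.03 -3.52]
```

The cock stands as planned: both views put its bar within 5 mm of (.424,-.267). Next is the element.

```bash
python3 -m jog '[[14.3,-27.9,11,2.9,0,-3.5,0.3],[14.3,-27.9,11,2.9,0,-3.5,0],[14.3,-27.9,11,2.9,0,-3.5,0],[14.3,-27.9,11,2.9,0,-3.5,0],[14.3,-27.9,11,2.9,0,-3.5,0],[14.3,-27.9,11,2.9,0,-3.5,0],[14.3,-27.9,11,2.9,0,-3.5,0],[14.3,-27.9,11,2.9,0,-3.5,0],[14.3,-27.9,11,2.9,0,-3.5,0],[14.3,-27.9,11,2.9,0,-3.5,0],[14.3,-27.9,11,2.9,0,-3.5,0]]'; python3 go.py .628 .004 .045 40 1
```

```text
time_s: 19.75
tcp_pos: [0.5651, 0.0027, 0.1386]
tcp_rot: [-3.14, -0.697, 0.014]
wrist_force: [0.4, 0.4, 0.0]
gripper_width: 0.0854
grasp_force: 0.0
t 19.75 F [0.4 0.4 0. ] g 0.0854 0.0 shift [-1.19 -0.02 11.22] rot [-0.    0.08 -0.14]
```

```bash
python3 -m jog '[[-1.2,0,1,0,0,0,0],[-1.2,0,5,0,0,0,0],[-1.2,0,8.5,0,0,0,0],[-1.2,0,10,0,0,0,0.3],[-1.2,0,11.1,0,0,0,0.5],[-1.2,0,11.1,0,0,0,0.6],[-1.2,0,11.1,0,0,0,0.6]]'; python3 go.py .628 .004 .045 40 1
```

```text
time_s: 20.45
tcp_pos: [0.6278, 0.0037, 0.0468]
tcp_rot: [-3.14, -0.698, 0.015]
wrist_force: [-0.2, -0.7, 0.7]
gripper_width: 0.0344
grasp_force: 0.0
t 20.45 F [-0.2 -0.7  0.7] g 0.0344 0.0 shift [-0.1  -0.03  0.15] rot [ 0.01  0.01 -0.13]
```

```bash
python3 -m jog '[[0,0,0.1,0,0,0,0.75],[0,0,0.1,0,0,0,0.9],[0,0,0.1,0,0,0,1],[0,0,0.1,0,0,0,1],[0,0,0.1,0,0,0,1],[0,0,0.1,0,0,0,1]]' 60; python3 -m jog '[[0.65,0,-0.75,0,0,0,1],[1.3,0,-1.55,0,0,0,1],[2.1,0,-2.5,0,0,0,1],[2.1,0,-2.5,0,0,0,1],[2.1,0,-2.5,0,0,0,1]]'
```

```text
time_s: 21.05
tcp_pos: [0.6293, 0.0045, 0.0471]
tcp_rot: [-3.141, -0.7, 0.017]
wrist_force: [-4.8, -1.6, 6.5]
gripper_width: 0.0096
grasp_force: 59.2
time_s: 21.55
tcp_pos: [0.6286, 0.0053, 0.0785]
tcp_rot: [-3.14, -0.698, 0.017]
wrist_force: [0.0, -0.9, -1.0]
gripper_width: 0.0098
grasp_force: 58.6
```

```bash
python3 -m jog '[[-1.5,0,-2.5,0,0,0,1],[-3.5,0,-6,0,0,0,1],[-5,0,-10,0,0,0,1],[-5.5,0,-11,0,0,0,1],[-5.5,0,-11,0,0,0,1]]'; python3 go.py .434 -.317 .14 40 -3.6; python3 - <<'E'
from h import *
s=capture('side');g=s['image'].mean(2);p=np.array(state()['tcp_pos'])
for dz in(.017,0,-.015,-.027,-.04,-.055):
    q=proj(s,p+[-.0125,0,dz]);u,v=int(q[0]),int(q[1]);print(dz,u,v,g[v,u-14:u+15:2].astype(int).tolist())
E
```

```text
time_s: 22.05
tcp_pos: [0.5143, 0.0034, 0.1272]
tcp_rot: [-3.139, -0.698, 0.016]
wrist_force: [0.3, -0.3, -0.6]
gripper_width: 0.0094
grasp_force: 58.8
t 22.05 F [ 0.3 -0.3 -0.6] g 0.0094 58.8 shift [-5.73 31.89 -6.55] rot [-3.05  0.01  3.48]
0.017 296 185 [64, 65, 66, 69, 51, 21, 11, 19, 36, 48, 43, 32, 25, 35, 69]
0 295 191 [64, 63, 66, 59, 23, 13, 29, 43, 31, 99, 164, 171, 172, 171, 172]
-0.015 295 196 [112, 148, 68, 6, 0, 26, 43, 40, 33, 17, 4, 108, 165, 170, 171]
-0.027 294 201 [188, 192, 131, 18, 18, 14, 17, 0, 2, 0, 13, 44, 150, 173, 174]
-0.04 294 205 [115, 182, 147, 45, 16, 23, 12, 25, 10, 14, 19, 88, 168, 168, 168]
-0.055 294 210 [90, 168, 170, 172, 167, 163, 152, 147, 154, 167, 167, 173, 171, 169, 170]
```

```bash
python3 -m jog '[[-5.6,31.9,-6.4,-3,0,3.5,1],[-5.6,31.9,-6.4,-3,0,3.5,1],[-5.6,31.9,-6.4,-3,0,3.5,1],[-5.6,31.9,-6.4,-3,0,3.5,1],[-5.6,31.9,-6.4,-3,0,3.5,1],[-5.6,31.9,-6.4,-3,0,3.5,1],[-5.6,31.9,-6.4,-3,0,3.5,1],[-5.6,31.9,-6.4,-3,0,3.5,1],[-5.6,31.9,-6.4,-3,0,3.5,1],[-5.6,31.9,-6.4,-3,0,3.5,1],[-5.6,31.9,-6.4,-3,0,3.5,1],[-5.6,31.9,-6.4,-3,0,3.5,1]]'; python3 -m jog '[[0,0,0,0,0,0,1],[0,0,0,0,0,0,1],[0,0,0,0,0,0,1]]'; python3 go.py .4365 -.317 .066 40 -3.6
```

```text
time_s: 23.3
tcp_pos: [0.4381, -0.316, 0.1399]
tcp_rot: [-3.14, -0.698, -0.062]
wrist_force: [-0.3, -0.3, -2.2]
gripper_width: 0.0093
grasp_force: 59.0
time_s: 23.6
tcp_pos: [0.4379, -0.3174, 0.1406]
tcp_rot: [3.141, -0.699, -0.062]
wrist_force: [-1.2, -0.0, -1.2]
gripper_width: 0.0098
grasp_force: 59.0
t 23.6 F [-1.2 -0.  -1.2] g 0.0098 59.0 shift [-4.9  -0.03  5.62] rot [-0.02 -0.03  0.03]
```

```bash
python3 -m jog '[[-1.5,0,1.6,0,0,0,1],[-3,0,3.3,0,0,0,1],[-4,0,4.5,0,0,0,1],[-4.5,0,5.1,0,0,0,1],[-4.8,0,5.45,0,0,0,1],[-4.8,0,5.45,0,0,0,1],[-4.8,0,5.45,0,0,0,1]]'; python3 -m jog '[[-0.13,0,0.15,0,0,0,1],[-0.19,0,0.23,0,0,0,1],[-0.19,0,0.23,0,0,0,1]]'
```

```text
time_s: 24.3
tcp_pos: [0.4363, -0.3181, 0.0685]
tcp_rot: [3.14, -0.699, -0.062]
wrist_force: [0.6, -0.5, -1.2]
gripper_width: 0.0096
grasp_force: 59.0
time_s: 24.6
tcp_pos: [0.4361, -0.3176, 0.065]
tcp_rot: [3.141, -0.699, -0.063]
wrist_force: [-0.6, -0.3, -1.2]
gripper_width: 0.0098
grasp_force: 59.0
```

```bash
python3 -m jog '[[-0.06,0,0.08,0,0,0,1],[-0.13,0,0.15,0,0,0,1],[-0.13,0,0.15,0,0,0,1]]'
```

```text
time_s: 24.9
tcp_pos: [0.4359, -0.3174, 0.0626]
tcp_rot: [-3.141, -0.698, -0.063]
wrist_force: [0.0, -0.6, -0.6]
gripper_width: 0.0095
grasp_force: 59.0
```

```bash
python3 -m jog '[[-0.06,0,0.08,0,0,0,1],[-0.06,0,0.08,0,0,0,1]]'; python3 -m jog '[[-0.06,0,0.08,0,0,0,1],[-0.06,0,0.08,0,0,0,1]]'
```

```text
time_s: 25.1
tcp_pos: [0.436, -0.3174, 0.0617]
tcp_rot: [-3.141, -0.698, -0.063]
wrist_force: [0.7, -0.6, -1.5]
gripper_width: 0.0095
grasp_force: 59.0
time_s: 25.3
tcp_pos: [0.4363, -0.3177, 0.061]
tcp_rot: [-3.141, -0.699, -0.063]
wrist_force: [-1.2, -0.2, -0.5]
gripper_width: 0.0092
grasp_force: 59.4
```

```bash
python3 -m jog '[[-0.06,0,0.08,0,0,0,1],[-0.06,0,0.08,0,0,0,1]]'
```

```text
time_s: 25.5
tcp_pos: [0.4368, -0.3178, 0.0609]
tcp_rot: [-3.142, -0.701, -0.062]
wrist_force: [-3.5, 1.6, 7.4]
gripper_width: 0.0097
grasp_force: 60.1
```

Contact came at z = 0.061 m, exactly the height for resting on the rods. Releasing.

```bash
python3 -m jog '[[0.04,0,-0.05,0,0,0,1],[0.04,0,-0.05,0,0,0,0.86],[0.04,0,-0.05,0,0,0,0.79],[0.04,0,-0.05,0,0,0,0.77],[0.04,0,-0.05,0,0,0,0.77]]'; python3 -m jog '[[0,0,-0.7,0,0,0,0.77],[0,0,-2,0,0,0,0.77],[0,0,-4,0,0,0,0.77],[0,0,-8,0,0,0,0.77],[0,0,-12,0,0,0,0.77],[0,0,-14,0,0,0,0.77],[0,0,-14,0,0,0,0.77]]'; python3 - <<'E'
from h import *
s=capture('side');t=capture('top')
for n,c in(('side',s),('top',t)):
    g=c['image'].mean(2)
    for z,l in((.078,'stem top'),(.05,'body'),):
        u,v=map(int,np.round(proj(c,(.424,-.317,z))));print(n,l,u,v,g[v,u-16:u+17:2].astype(int).tolist(),g[v-14:v+15:2,u].astype(int).tolist())
    I=c['image'].astype(int);m=I[:,:,0]-I[:,:,2]>30
    print([(cv2.boundingRect(b)) for b in blobs(m,(320,140,430,300),3)])
g=cv2.GaussianBlur(t['image'].mean(2),(0,0),.6)
for v in(240,266):print(v,np.round(g[v,338:402]).astype(int).tolist())
print(state()['wrist_force'],state()['tcp_pos'])
E
```

```text
time_s: 26.0
tcp_pos: [0.4361, -0.3174, 0.0603]
tcp_rot: [-3.141, -0.698, -0.063]
wrist_force: [0.5, -0.3, -0.2]
gripper_width: 0.0195
grasp_force: 0.0
time_s: 26.7
tcp_pos: [0.3455, -0.3141, 0.1704]
tcp_rot: [3.134, -0.7, -0.06]
wrist_force: [1.0, -1.2, 0.0]
gripper_width: 0.0201
grasp_force: 0.0
side stem top 388 168 [42, 42, 38, 39, 36, 31, 83, 135, 108, 121, 145, 162, 160, 162, 160, 159, 163] [162, 165, 166, 162, 157, 161, 144, 108, 63, 50, 44, 29, 32, 19, 8]
side body 386 177 [151, 150, 183, 127, 31, 26, 42, 48, 44, 32, 21, 37, 33, 43, 48, 36, 38] [160, 151, 126, 121, 50, 54, 47, 44, 28, 18, 14, 15, 20, 93, 175]
[(369, 179, 16, 10)]
top stem top 380 255 [100, 68, 13, 28, 28, 41, 49, 108, 119, 61, 102, 129, 103, 48, 30, 62, 118] [146, 132, 135, 103, 38, 49, 117, 119, 55, 32, 98, 131, 129, 129, 149]
top body 376 255 [99, 66, 100, 68, 13, 28, 28, 41, 49, 108, 119, 61, 102, 129, 103, 48, 30] [91, 76, 65, 27, 29, 39, 45, 49, 44, 26, 32, 68, 72, 87, 104]
[(352, 245, 10, 18)]
240 [117, 116, 117, 117, 116, 111, 103, 90, 69, 45, 39, 64, 99, 122, 130, 131, 131, 130, 131, 131, 130, 124, 110, 95, 94, 101, 114, 132, 144, 148, 146, 138, 128, 122, 122, 109, 84, 79, 91, 102, 116, 133, 145, 150, 148, 139, 127, 123, 126, 126, 119, 102, 75, 48, 34, 30, 37, 61, 92, 111, 114, 114, 115, 116]
266 [113, 113, 113, 109, 100, 87, 65, 40, 34, 61, 98, 122, 129, 129, 126, 125, 128, 131, 132, 131, 125, 114, 102, 92, 90, 102, 121, 131, 133, 129, 122, 118, 120, 121, 116, 105, 92, 80, 81, 97, 114, 123, 125, 122, 121, 124, 127, 127, 120, 105, 80, 51, 32, 28, 31, 47, 73, 97, 109, 114, 116, 116, 115, 116]
[ 0.9870037   0.11566683 -0.08359139] [ 0.34607138 -0.31213325  0.16778149]
```

The element stands upright on the two studs, the cock and basket haven't moved, and the arm is clear. Handing in.

```bash
python3 -c "
from rig import finish_job;print(finish_job())"
```

```text
the job is handed in; nothing more can be done
None
```

The job is handed in: both studs, the cock and, last, the element were set down gently in the basket; the final camera checks showed the parts in place and the arm clear, but the hand-in returned no verdict.

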